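Turn the card terminal on its indexed swivel to the customer's coin tray

ROBOT

A 6-joint arm with a two-finger parallel gripper is mounted at the origin on the work surface. World frame = base frame: x ahead of the robot, y to its left, z up, the work surface at z = 0. Lengths are in m, angles in rad, forces in N, time in s.
With the tool pointing down it reaches from about 0.275 to 0.75 m from the base axis. Payload 10.2 kg.
Tool frame: the origin (TCP) lies at the very end of the fingers, on their centre line; the grasp point (between the pads) lies 19 mm behind it; z points along the fingers, y is the line along which they close (so a half turn about z gives the same grasp; the last joint's range is limited). The gripper opens to 88 mm and grips with 3 to 60 N. Pads are 18 mm wide; open, the fingers measure 123 mm over their backs; the gripper's body (75 mm by 187 mm) begins 45 mm behind the grasp point.
Start: joints at [-1.436, 0.313, 1.498, -0, 1.331, -0.223], TCP at [0.184, -0.492, 0.239] pointing down, gripper open.
Joint ranges: [-2.94, 2.94], [-0.97, 2.17], [0.19, 2.56], [-1.23, 4.37], [0.02, 3.11], [-2.88, 2.88]. Speed limits (rad/s): [2.39, 2.39, 3.01, 3.14, 3.14, 3.14].

INTERFACE

Orientations are given as a 3x3 rotation matrix whose columns are the frame's x, y, z axes.
In Python, from plant import bot, viewer, hand_in gives the robot as it stands. The module is installed in compiled form; this text tells all that it offers.
- The arm moves only by the tool jog_arm, never from a script. Its argument "increments" is one flat list of numbers, 7 for each row, row after row: the finger opening in cm, from 0 to 8.81, then the shift along the tool's x, y, z in cm, then the turn, a rotation vector about the tool's x, y, z in degrees. A call has 1 to 8 rows; each row shifts and turns the commanded pose from where the row before left it, along the tool's axes as they then stand; what a row does not reach is not made up. A row lasts 1/12 s, in which the tool goes at most 41.7 mm and 7.16 degrees, less where a joint would pass 70% of its speed; a pose out of reach is approached as far as the arm can. A call is refused whole if a number of a shift passes 4.17 or a number of a turn 7.16, either way. A call with a gripper value outside its range is refused whole. The fingers move at their own pace and stop on an object; "newtons" is the grip in N (left out, the last holds). Time passes only in rows, so rows that do not move let the fingers close. It gives the time, the measured TCP pose, the force, the opening and the grip force at its end, in the units of the state.
- bot.get_obs(): the state, without advancing time (a new reading comes with each control period).
- viewer.camera(name): name is "scene" or "top"; returns a dict with "pixels" (480x640x3 uint8, blue, green, red), "range_z" (480x640 float32, m along the optical axis (not along the pixel's ray), 0 where there is no reading), "fx", "fy", "cx", "cy" (pixels), "view" (4x4, takes a point from world to camera coordinates). Camera axes: x right, y down, z forward; pixel columns grow to the right and rows downward; lengths in m; the calibration is good to about 2 mm. A picture is of the moment at which its call begins.
- hand_in(): hands the job in; it is judged then, once.
The state is a dict: "time_s": time; "joints": joint angles; "joint_vel": joint speeds; "effort": joint torques, N m; "eef_pos": TCP position; "ee_rot": TCP orientation; "contact_force": force on the tool from outside, world axes, zero at the start; "moment": the same for the moment, N m; "width": finger opening in m; "grasp_force": force on a finger pad.
Only numpy, scipy, OpenCV 4.12 (cv2) and the standard library are available. Lean on these libraries where they do the work, as an engineer would, in place of code of your own. Each camera call takes 0.05 s, during which the arm holds its last target. There are 200 camera calls.

TASK

Turn the card terminal towards the side where the shallow coin tray lies: pull the swivel's sprung lock pin up by its knob, swing the terminal round, and let the pin snap fully home in the next hole on that side. Let go and leave the coin tray and the hole punch where they are.

Things in the scene. Friction and masses are not known exactly. Their poses are not given: they have to be found in the camera images.
- stand: Fixed foot of the swivel: a dark steel disc, 170 mm across, and a curved aluminium index rail 160 mm from its centre (rail 22 mm wide, top 30 mm above the desk, 71 degrees to either side of the middle). Origin: on the vertical turning axis at desk height. Its -x axis points to the rail's middle hole, its +y axis to the side of positive swivel values. Place and yaw vary.
- middle_hole (a point): Mouth of the rail's middle hole, where the pin starts. One more hole on each side, in a dark catch plate (26 mm wide, 0.3 mm proud) clamped on the rail by hand: anywhere 0.60 to 0.90 rad from the middle, not the same on both sides; its place is not given, feel for it. No other holes. Holes are 11 mm along the arc; the pin is 8 mm thick with a round end.
- swivel (a joint): Angle of the turning part (terminal, tongue, plunger) about the vertical axis, rad. 0: pin at the middle hole. Positive turns the knob towards the stand's +y axis: the knob is at (-0.160 cos q, +0.160 sin q) m in the stand's frame. Stops at -1.15 and 1.15. The bearing rubs slightly (about 1 N at the knob) and stays where it is left.
- plunger (a joint): How far knob and pin are pulled up, m. 0: home in a hole, turning blocked but for 1.5 mm of play either way; about 0.012: the tip rides on the rail, free to turn; 0.018: stop. A spring drives it down, 6 N when home, 10 N at the stop. Left free or loosely fenced by the fingers, it rides the rail and snaps down when moved slowly over a hole: the knob drops 12 mm and stops dead.
- knob (a point): Centre of the plunger's black knob, half-way up: an upright cylinder of 24 mm diameter and 35 mm height, from 57 to 92 mm above the desk when home. It moves with swivel and plunger. Below it a barrel of 20 mm diameter (42 to 56 mm above the desk) stands on the tongue, a flat steel bar 34 mm wide, top 42 mm above the desk, that turns with the terminal.
- terminal (a point): Centre of the grey card terminal, a slanted slab 165 x 80 mm with screen and keypad, over the turning axis, its top at most 125 mm above the desk. It turns with the tongue; the knob sticks out beyond its keypad end, and its near edge stays 95 mm from the knob's axis.
- tray_center (a point): Centre (11 mm up) of the loose grey coin tray, a shallow open dish 120 x 160 mm, 22 mm high. It lies on one side of the stand; that is the side to turn to. Leave it in place.
- punch_center (a point): Centre (30 mm up) of the loose paper hole punch, 110 x 100 mm, 64 mm high, on the other side of the stand. Leave it in place.
Mind the look-alikes: they are no part of the job. Of the things shaped like the part that bears tray_center, the grey one is meant.

How it is judged:
By the outcome, as a careful person would: the job done as asked, in the order asked, and still so for the second after the job is handed in, with the robot touching nothing.
It also fails if it takes over 48 s, if anything falls off the work surface, if the arm or the gripper's body presses on something with over 40 N, if the wrist force passes 120 N, or if a joint passes its speed limit or range.

## Working session

There is one attempt and no reset: what is moved stays moved. The work goes in short steps, Python scripts to look and compute and a tool call to move; the robot and the scene stay as the last step left them, time stands still between calls to the robot, and variables do not carry over. Pictures are saved under pics/ and viewed, at most 10 in all, crops included, and the job is handed in when it is done.

Besides the shell and the picture viewer there is one more tool, called after ">>>" by a JSON object that holds its "op" and its "data". jog_arm: Moves the arm, as the interface text tells. Its arguments: {"type":"object","properties":{"increments":{"type":"array","items":{"type":"number"}},"newtons":{"type":"number"}},"required":["increments"]}

```bash
mkdir -p pics; python3 - <<'E'
from plant import bot, viewer
import cv2,numpy as np
for n in("scene","top"):
    c=viewer.camera(n); cv2.imwrite(f"pics/{n}0.png",c["pixels"]); np.savez(f"{n}0.npz",**c)
    print(n,c["fx"],c["fy"],c["cx"],c["cy"]);print(np.round(c["view"],3))
o=bot.get_obs();print({k:np.round(v,3).tolist() for k,v in o.items()})
E
```

```text
scene 460.0082196719758 460.0082196719758 318.5276660406169 242.96031083909614
[[ 0.427  0.904 -0.007 -0.159]
 [ 0.688 -0.33  -0.646 -0.28 ]
 [-0.587  0.271 -0.763  1.497]
 [ 0.     0.     0.     1.   ]]
top 495.33643280896734 495.33643280896734 315.46255879340345 236.51011643330492
[[-0.021 -1.     0.002 -0.032]
 [-0.995  0.021 -0.094  0.468]
 [ 0.094 -0.003 -0.996  1.346]
 [ 0.     0.     0.     1.   ]]
{'time_s': 0.1, 'joints': [-1.436, 0.313, 1.498, -0.0, 1.331, -0.223], 'joint_vel': [0.0, -0.001, -0.001, -0.001, 0.001, 0.002], 'effort': [0.003, -40.281, -25.264, 0.07, 0.034, -0.0], 'eef_pos': [0.184, -0.492, 0.238], 'ee_rot': [[0.937, 0.35, -0.0], [0.35, -0.937, 0.001], [0.0, -0.001, -1.0]], 'contact_force': [-0.173, 0.893, -0.114], 'moment': [-0.018, -0.037, 0.003], 'grasp_force': 0.0, 'width': 0.088}
```

View pics/top0.png

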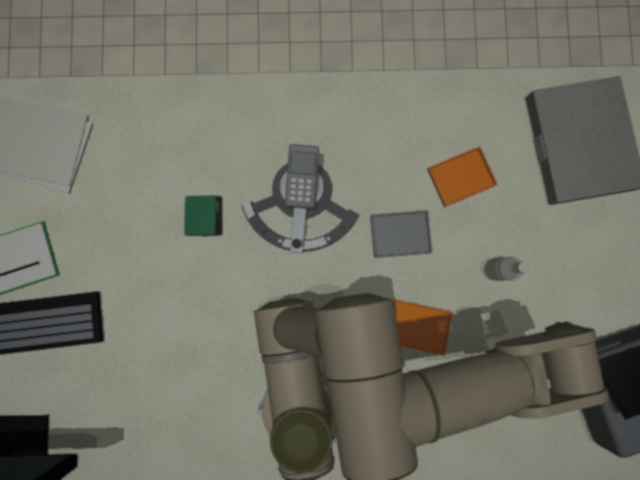

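View pics/scene0.png

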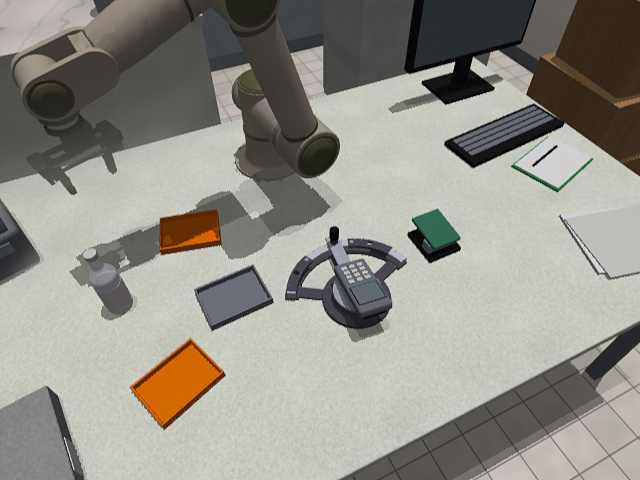

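The top view shows the knob at about (297,244), the terminal at (302,180), the grey tray to the right at (401,233) and the punch to the left at (203,216). The orange trays are the look-alikes. In the scene view the knob is at about (334,235).

```bash
cat > h.py <<'E'
import numpy as np,cv2
def load(n): return dict(np.load(n+".npz"))
def ray(c,u,v):
    R=c["view"][:3,:3];t=c["view"][:3,3]
    return -R.T@t, R.T@np.array([(u-c["cx"])/c["fx"],(v-c["cy"])/c["fy"],1])
def onz(c,u,v,z):
    o,d=ray(c,u,v); return o+d*(z-o[2])/d[2]
def tri(c1,p1,c2,p2):
    o1,d1=ray(c1,*p1);o2,d2=ray(c2,*p2)
    s=np.linalg.lstsq(np.c_[d1,-d2],o2-o1,rcond=None)[0]
    a,b=o1+s[0]*d1,o2+s[1]*d2
    return (a+b)/2,np.linalg.norm(a-b)
E
python3 - <<'E'
from h import *
a=load("top0")["pixels"][130:265,225:445];b=load("scene0")["pixels"][215:340,270:420]
A=cv2.resize(a,None,fx=3.6,fy=3.6,interpolation=cv2.INTER_CUBIC);B=cv2.resize(b,None,fx=4.8,fy=4.8,interpolation=cv2.INTER_CUBIC)
cv2.imwrite("pics/a.png",A);cv2.imwrite("pics/b.png",B)
E
```

```text
(no output)
```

View pics/a.png

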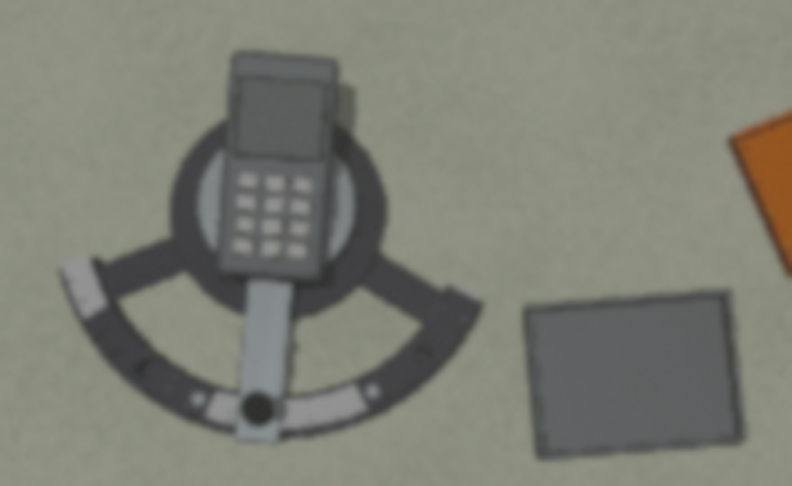

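View pics/b.png

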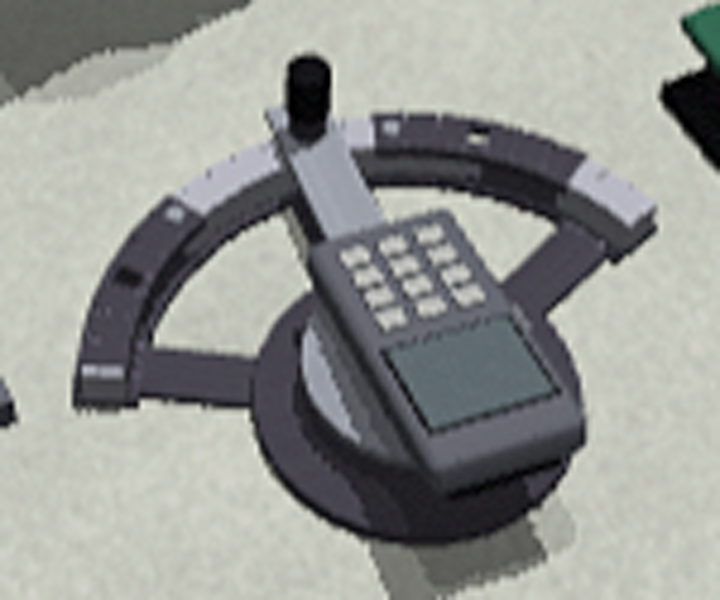

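The top crop shows the right plate's hole at crop (423,352), which is full-image (342.5,227.8). The scene crop shows it at (130,277), full-image (297.1,272.7). The knob top is at crop (258,408) and the disc centre at about (278,210).

```bash
python3 - <<'E'
from h import *
T=load("top0");S=load("scene0")
def blob(c,box,th):
    x0,y0,x1,y1=box;g=c["pixels"][y0:y1,x0:x1].max(2)
    m=(g<th).astype(np.uint8);n,l,s,ce=cv2.connectedComponentsWithStats(m)
    i=1+s[1:,4].argmax();return ce[i]+[x0,y0],s[i]+[x0,y0,0,0,0]
kt,st=blob(T,(285,232,310,256),62);ks,ss=blob(S,(322,220,346,250),45)
print("knob",kt,st,ks,ss)
# knob: top view sees cap; scene: whole knob
for z in(.0745,.092):print(z,onz(T,*kt,z),onz(S,*ks,z))
top_s=(ss[0]+ss[2]/2-.5,ss[1]+3.)
print("tri cap",tri(T,kt,S,top_s))
h=tri(T,(342.5,227.8),S,(297.1,272.7));print("hole",h,onz(T,342.5,227.8,.03),onz(S,297.1,272.7,.03))
print("left hole",onz(T,225+141/3.6,130+366/3.6,.03),onz(S,270+478/4.8,215+135/4.8,.03))
# disc by dark mask, outer hull circle fit on points away from arms/terminal
g=T["pixels"].astype(int);m=(g.max(2)<95)
pts=[]
c0=np.array([225+278/3.6,130+210/3.6])
gray=cv2.GaussianBlur(T["pixels"].max(2).astype(np.float32),(3,3),0)
for a in np.deg2rad(np.r_[-175:-125:4, -55:5:4, 45:75:4,105:130:4]):
    d=np.array([np.cos(a),np.sin(a)]);rs=np.arange(24,37,.25)
    v=np.array([cv2.getRectSubPix(gray,(1,1),tuple((c0+r*d).astype(float)))[0,0] for r in rs])
    k=np.gradient(v).argmax();p=c0+rs[k]*d;pts.append(onz(T,*p,.006)[:2])
pts=np.array(pts)
w=np.ones(len(pts),bool)
for _ in range(4):
    s=np.linalg.lstsq(np.c_[2*pts[w],np.ones(w.sum())],(pts[w]**2).sum(1),rcond=None)[0]
    r=np.sqrt(s[2]+s[:2]@s[:2]);e=np.abs(np.hypot(*(pts-s[:2]).T)-r);w=e<max(.002,np.median(e)*2)
print("disc",s[:2],r,w.sum())
C=s[:2]
for n,p in(("knob",onz(T,*kt,.092)),("hole",h[0])):
    d=p[:2]-C;print(n,np.hypot(*d),np.degrees(np.arctan2(d[1],d[0])))
g=T["pixels"];mm=np.zeros(g.shape[:2],np.uint8);sub=g[200:265,365:440].astype(int)
bx=((sub[...,0]>=sub[...,2]-3)&(sub.max(2)<125)).astype(np.uint8)
n,l,st2,ce=cv2.connectedComponentsWithStats(bx);i=1+st2[1:,4].argmax()
rr=cv2.minAreaRect(np.argwhere(l==i)[:,::-1].astype(np.float32)+[365,200]) if 0 else cv2.minAreaRect((np.argwhere(l==i)[:,::-1]+[365,200]).astype(np.float32))
print("tray",rr,[onz(T,*q,.022)[:2].round(3) for q in cv2.boxPoints(rr)])
p=onz(T,203,216,.06);print("punch",p)
E
```

```text
knob [296.29268293 243.09756098] [293 240   8   7  41] [333.76865672 234.85820896] [330 227   9  18 134]
0.0745 [0.44602355 0.01003725 0.0745    ] [0.45049359 0.00684459 0.0745    ]
0.092 [0.44459806 0.00941409 0.092     ] [ 4.64106252e-01 -3.05775674e-04  9.20000000e-02]
tri cap (array([0.44512684, 0.00976316, 0.08629889]), np.float64(0.0003185633416741854))
hole (array([ 0.48941485, -0.11540828,  0.0306852 ]), np.float64(0.001557649989485349)) [ 0.48920779 -0.11617427  0.03      ] [ 0.48922785 -0.11450898  0.03      ]
left hole [0.48299253 0.09933318 0.03      ] [0.48292298 0.09742854 0.03      ]
disc [ 0.60498136 -0.00573951] 0.08525951925125025 43
knob 0.16109759583810282 174.60250711513467
hole 0.15931998275528314 -136.4999363782088
tray ((400.7298583984375, 233.39308166503906), (42.75171661376953, 57.95520782470703), 85.03025817871094) [array([ 0.525, -0.194]), array([ 0.536, -0.355]), array([ 0.417, -0.36 ]), array([ 0.407, -0.2  ])]
punch [0.5256752  0.26060325 0.06      ]
```

The measurements agree with the text. The axis is at (0.605,-0.006) with a disc radius of 85 mm, and the knob is at (0.445,0.0095) at a radius of 161 mm. The right-hand hole is 30.7 mm up and about 0.853 rad away on the negative side. I'll move above the knob.

>>> {"op": "jog_arm", "data": {"increments": [8.8,3,-2.7,0,0,0,0,8.8,3,-2.7,0,0,0,0,8.8,3,-2.7,0,0,0,0,8.8,3,-2.7,0,0,0,0,8.8,3,-2.7,0,0,0,0,8.8,3,-2.7,0,0,0,0,8.8,3,-2.7,0,0,0,0]}}

```text
time_s: 0.68
eef_pos: [0.3147, -0.2393, 0.2386]
ee_rot: [[0.937, 0.35, -0.0], [0.35, -0.937, 0.0], [0.0, -0.0, -1.0]]
contact_force: [0.7, -0.2, 0.3]
width: 0.0881
grasp_force: 0.0
```

>>> {"op": "jog_arm", "data": {"increments": [8.8,3,-2.7,0,0,0,0,8.8,3,-2.7,0,0,0,0,8.8,3,-2.7,0,0,0,0,8.8,3,-2.7,0,0,0,0,8.8,3,-2.7,0,0,0,0,8.8,3,-2.7,0,0,0,0,8.8,3,-2.7,0,0,0,0]}}

```text
time_s: 1.27
eef_pos: [0.4452, 0.0116, 0.2387]
ee_rot: [[0.937, 0.35, -0.0], [0.35, -0.937, -0.0], [-0.0, 0.0, -1.0]]
contact_force: [-0.3, -0.7, -0.4]
width: 0.0881
grasp_force: 0.0
```

>>> {"op": "jog_arm", "data": {"increments": [8.8,0,0,1.5,0,0,6.5,8.8,0,0,1.5,0,0,6.5,8.8,0,0,1.5,0,0,6.5,8.8,0,0,1.5,0,0,6.4,8.8,0,0,0,0,0,0,8.8,0,0,0,0,0,0]}}

```text
time_s: 1.77
eef_pos: [0.4446, 0.0094, 0.1786]
ee_rot: [[0.996, -0.091, -0.001], [-0.091, -0.996, 0.0], [-0.001, -0.0, -1.0]]
contact_force: [0.3, -0.0, 1.0]
width: 0.0882
grasp_force: 0.0
```

>>> {"op": "jog_arm", "data": {"increments": [8.8,0,0,3,0,0,0,8.8,0,0,3,0,0,0,8.8,0,0,3,0,0,0,8.8,0,0,2,0,0,0,8.8,0,0,1,0,0,0,8.8,0,0,0,0,0,0]}}

```text
time_s: 2.27
eef_pos: [0.4444, 0.0094, 0.0578]
ee_rot: [[0.996, -0.091, -0.002], [-0.091, -0.996, 0.001], [-0.002, -0.0, -1.0]]
contact_force: [0.1, 1.0, -0.3]
width: 0.0878
grasp_force: 0.0
```

>>> {"op": "jog_arm", "data": {"increments": [2.0,0,0,0,0,0,0,2.0,0,0,0,0,0,0,2.0,0,0,0,0,0,0,2.0,0,0,0,0,0,0,2.0,0,0,0,0,0,0,2.0,0,0,0,0,0,0,2.0,0,0,0,0,0,0,2.0,0,0,0,0,0,0], "newtons": 30}}

```text
time_s: 2.93
eef_pos: [0.4449, 0.0094, 0.0588]
ee_rot: [[0.996, -0.094, 0.0], [-0.094, -0.996, -0.0], [0.0, 0.0, -1.0]]
contact_force: [-0.3, 0.5, -0.1]
width: 0.0367
grasp_force: 0.0
```

Still closing.

>>> {"op": "jog_arm", "data": {"increments": [2.0,0,0,0,0,0,0,2.0,0,0,0,0,0,0,2.0,0,0,0,0,0,0,2.0,0,0,0,0,0,0,2.0,0,0,0,0,0,0]}}

```text
time_s: 3.35
eef_pos: [0.4449, 0.0094, 0.0587]
ee_rot: [[0.996, -0.094, -0.0], [-0.094, -0.996, -0.0], [-0.0, 0.0, -1.0]]
contact_force: [0.6, -0.2, 0.0]
width: 0.0227
grasp_force: 30.0
```

>>> {"op": "jog_arm", "data": {"increments": [2.0,0,0,-0.4,0,0,0,2.0,0,0,-0.4,0,0,0,2.0,0,0,-0.4,0,0,0,2.0,0,0,-0.3,0,0,0,2.0,0,0,0,0,0,0,2.0,0,0,0,0,0,0]}}

```text
time_s: 3.85
eef_pos: [0.4448, 0.0094, 0.0737]
ee_rot: [[0.996, -0.094, -0.0], [-0.094, -0.996, 0.0], [-0.0, 0.0, -1.0]]
contact_force: [2.6, -0.8, -9.5]
width: 0.0229
grasp_force: 30.0
```

```bash
python3 - <<'E'
from plant import bot,viewer
import cv2,numpy as np
c=viewer.camera("scene"); cv2.imwrite("pics/lift.png",cv2.resize(c["pixels"][180:300,270:420],None,fx=4,fy=4,interpolation=2))
o=bot.get_obs();print({k:np.round(o[k],4).tolist() for k in("time_s","joints","eef_pos","contact_force","width","grasp_force")})
E
```

```text
{'time_s': 3.9, 'joints': [-0.2433, 0.3614, 1.9255, -0.0, 0.8548, 1.4217], 'eef_pos': [0.4448, 0.0094, 0.0736], 'contact_force': [2.5384, -1.3216, -9.6997], 'width': 0.0231, 'grasp_force': 29.9984}
```

View pics/lift.png

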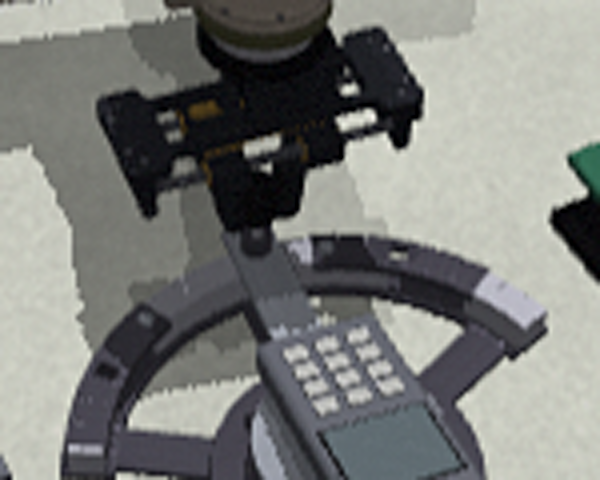

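The picture shows the knob gripped and raised, with the barrel visible below the fingers at crop (258,240). The -9.5 N vertical force matches the spring at 15 mm. I'll swing towards the tray side.

>>> {"op": "jog_arm", "data": {"increments": [2.0,0.02,0.56,0,0,0,-2,2.0,0.04,1.12,0,0,0,-4,2.0,0.04,1.12,0,0,0,-4,2.0,0.04,1.12,0,0,0,-4,2.0,0.04,1.12,0,0,0,-4,2.0,0.04,1.12,0,0,0,-4,2.0,0.02,0.84,0,0,0,-3,2.0,0,0,0,0,0,0]}}

```text
time_s: 4.57
eef_pos: [0.4532, -0.0603, 0.0733]
ee_rot: [[0.942, 0.336, -0.002], [0.336, -0.942, 0.0], [-0.002, -0.001, -1.0]]
contact_force: [0.5, 0.5, -9.9]
width: 0.0228
grasp_force: 30.0
```

```bash
cat > st.py <<'E'
from plant import bot
import numpy as np
o=bot.get_obs();C=np.array([.60498,-.00574]);d=o["eef_pos"][:2]-C
x=o["ee_rot"][:2,0]
print("t",o["time_s"],"r",np.hypot(*d),"ang from start",np.degrees(np.arctan2(d[1],d[0]))%360-174.6,"toolx yaw-5.4",np.degrees(np.arctan2(x[1],x[0]))+5.4,"z",o["eef_pos"][2],"F",np.round(o["contact_force"],1),"tool F",np.round(o["ee_rot"].T@o["contact_force"],1),o["width"],o["grasp_force"])
E
python3 st.py
```

```text
t 4.5667 r 0.16131228485101887 ang from start 25.18624534050349 toolx yaw-5.4 25.050624686545696 z 0.07325086665135942 F [ 0.5  0.5 -9.9] tool F [ 0.6 -0.3  9.9] 0.022751920223927326 29.997552135027945
```

>>> {"op": "jog_arm", "data": {"increments": [2.0,0.04,1.12,0,0,0,-4,2.0,0.04,1.12,0,0,0,-4,2.0,0.04,1.12,0,0,0,-4,2.0,0.04,1.12,0.2,0,0,-4,2.0,0,0,0.1,0,0,0,2.7,0,0,0,0,0,0,2.7,0,0,0,0,0,0,2.7,0,0,0,0,0,0]}}

```text
time_s: 5.23
eef_pos: [0.4745, -0.0987, 0.0713]
ee_rot: [[0.814, 0.581, 0.001], [0.581, -0.814, -0.0], [0.001, 0.001, -1.0]]
contact_force: [0.8, 0.4, -0.8]
width: 0.0271
grasp_force: 0.0
```

```bash
python3 st.py
```

```text
t 5.2333 r 0.16018019241238723 ang from start 40.881042850858364 toolx yaw-5.4 40.91843307323888 z 0.07130564322473429 F [ 0.8  0.4 -0.8] tool F [0.9 0.2 0.8] 0.02711037078499059 0.0
```

>>> {"op": "jog_arm", "data": {"increments": [2.7,0,0.14,0,0,0,-0.5,2.7,0,0.14,0,0,0,-0.5,2.7,0,0.14,0,0,0,-0.5,2.7,0,0.14,0,0,0,-0.5,2.7,0,0.14,0,0,0,-0.5,2.7,0,0.14,0,0,0,-0.5,2.7,0,0.14,0,0,0,-0.5,2.7,0,0.14,0,0,0,-0.5]}}

```text
time_s: 5.9
eef_pos: [0.4811, -0.108, 0.0707]
ee_rot: [[0.77, 0.638, -0.0], [0.638, -0.77, 0.0], [-0.0, -0.0, -1.0]]
contact_force: [-2.5, 4.6, 3.4]
width: 0.027
grasp_force: 2.6
```

>>> {"op": "jog_arm", "data": {"increments": [2.7,0,0.08,0,0,0,-0.3,2.7,0,0.08,0,0,0,-0.3,2.7,0,0.08,0,0,0,-0.3,2.7,0,0.08,0,0,0,-0.3,2.7,0,0.08,0,0,0,-0.3,2.7,0,0.08,0,0,0,-0.3,2.7,0,0.08,0,0,0,-0.3,2.7,0,0.08,0,0,0,-0.3]}}

```text
time_s: 6.57
eef_pos: [0.4856, -0.1135, 0.0708]
ee_rot: [[0.743, 0.669, 0.001], [0.669, -0.743, -0.001], [0.0, 0.001, -1.0]]
contact_force: [0.0, -0.4, 0.2]
width: 0.0268
grasp_force: 0.3
```

```bash
python3 st.py
```

```text
t 6.5667 r 0.16077387323364534 ang from start 47.47543379039715 toolx yaw-5.4 47.42790265183216 z 0.07076488446418773 F [ 0.  -0.4  0.2] tool F [-0.3  0.3 -0.2] 0.02679371783591259 0.3459444442705717
```

>>> {"op": "jog_arm", "data": {"increments": [2.7,0,0.07,0,0,0,-0.25,2.7,0,0.07,0,0,0,-0.25,2.7,0,0.07,0,0,0,-0.25,2.7,0,0.07,0,0,0,-0.25]}}

```text
time_s: 6.9
eef_pos: [0.4873, -0.1152, 0.0708]
ee_rot: [[0.731, 0.682, 0.0], [0.682, -0.731, -0.0], [0.0, 0.0, -1.0]]
contact_force: [0.9, 0.1, 0.6]
width: 0.0274
grasp_force: 0.0
```

```bash
python3 st.py; python3 - <<'E'
from plant import viewer
import cv2
c=viewer.camera("scene"); cv2.imwrite("pics/sw.png",cv2.resize(c["pixels"][200:320,250:400],None,fx=4,fy=4,interpolation=2))
E
```

```text
t 6.9 r 0.16070550893640045 ang from start 48.31610130099122 toolx yaw-5.4 48.4235048663191 z 0.07075135600382373 F [0.9 0.1 0.6] tool F [ 0.8  0.5 -0.6] 0.027399127206717028 0.0
```

View pics/sw.png

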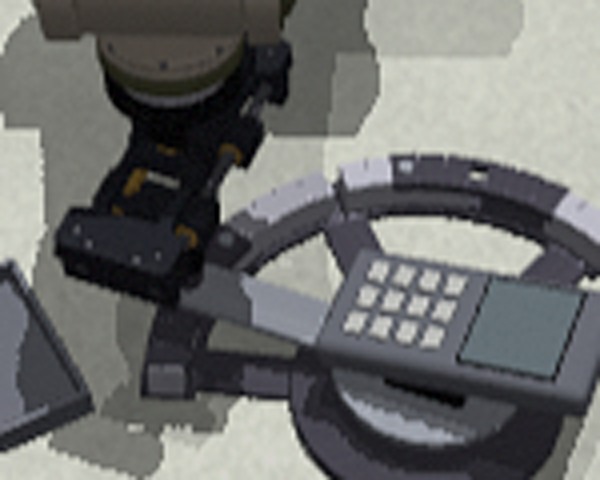

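The knob is hidden behind the gripper at about crop (190,240), and the tongue points at the visible hole's place. I'll probe onward gently: a snapped pin resists sharply.

>>> {"op": "jog_arm", "data": {"increments": [2.7,0,0.07,0,0,0,-0.25,2.7,0,0.07,0,0,0,-0.25,2.7,0,0.07,0,0,0,-0.25,2.7,0,0.07,0,0,0,-0.25]}}

```text
time_s: 7.28
eef_pos: [0.4891, -0.117, 0.0707]
ee_rot: [[0.719, 0.695, -0.0], [0.695, -0.719, 0.0], [-0.0, -0.0, -1.0]]
contact_force: [0.4, 1.0, 0.2]
width: 0.0272
grasp_force: 0.4
```

```bash
python3 st.py
```

```text
t 7.2833 r 0.16066017173831632 ang from start 49.225514143949454 toolx yaw-5.4 49.430822865345874 z 0.07070097813485168 F [0.4 1.  0.2] tool F [ 1.  -0.5 -0.2] 0.02718108710110331 0.38218424688238883
```

>>> {"op": "jog_arm", "data": {"increments": [2.7,0,0.06,0,0,0,-0.2,2.7,0,0.06,0,0,0,-0.2,2.7,0,0.06,0,0,0,-0.2]}}

```text
time_s: 7.53
eef_pos: [0.4901, -0.118, 0.0706]
ee_rot: [[0.712, 0.702, -0.001], [0.702, -0.712, 0.001], [-0.0, -0.001, -1.0]]
contact_force: [-2.9, 3.3, 3.0]
width: 0.0274
grasp_force: 2.2
```

```bash
python3 st.py
```

```text
t 7.5333 r 0.16067784826012516 ang from start 49.74371033978102 toolx yaw-5.4 50.01751096191387 z 0.070623760180021 F [-2.9  3.3  3. ] tool F [ 0.3 -4.4 -3. ] 0.0274070216553793 2.2382035036571324
```

>>> {"op": "jog_arm", "data": {"increments": [2.7,0,0.06,0,0,0,-0.2,2.7,0,0.06,0,0,0,-0.2]}}

```text
time_s: 7.7
eef_pos: [0.4903, -0.1182, 0.0705]
ee_rot: [[0.707, 0.707, -0.003], [0.707, -0.707, 0.002], [-0.0, -0.003, -1.0]]
contact_force: [-6.4, 8.0, 5.9]
width: 0.0272
grasp_force: 4.9
```

```bash
python3 st.py
```

```text
t 7.7 r 0.16060359616279357 ang from start 49.85482406373592 toolx yaw-5.4 50.41990111077548 z 0.07054670969170582 F [-6.4  8.   5.9] tool F [  1.1 -10.3  -5.8] 0.027188901183288143 4.859737507067621
```

Blocked: 10 N and no further travel, at the angle of the measured hole plus the play and slack. I'll back off, open, rise clear and check.

>>> {"op": "jog_arm", "data": {"increments": [2.7,0,-0.12,0,0,0,0.4,2.7,0,-0.12,0,0,0,0.4,8.8,0,0,0,0,0,0,8.8,0,0,0,0,0,0,8.8,0,0,0,0,0,0,8.8,0,0,0,0,0,0,8.8,0,0,0,0,0,0,8.8,0,0,0,0,0,0]}}

```text
time_s: 8.37
eef_pos: [0.4896, -0.1176, 0.0707]
ee_rot: [[0.717, 0.697, 0.0], [0.697, -0.717, -0.0], [0.0, 0.0, -1.0]]
contact_force: [0.5, 1.0, -0.5]
width: 0.0649
grasp_force: 0.0
```

>>> {"op": "jog_arm", "data": {"increments": [8.8,0,0,-1,0,0,0,8.8,0,0,-3,0,0,0,8.8,0,0,-4,0,0,0,8.8,-3,0,-2,0,0,0,8.8,-4,0,0,0,0,0,8.8,-4,0,0,0,0,0,8.8,0,0,0,0,0,0,8.8,0,0,0,0,0,0]}}

```text
time_s: 9.03
eef_pos: [0.41, -0.1953, 0.1716]
ee_rot: [[0.719, 0.695, 0.001], [0.695, -0.719, -0.001], [0.0, 0.001, -1.0]]
contact_force: [0.4, 1.1, -0.1]
width: 0.0879
grasp_force: 0.0
```

```bash
python3 - <<'E'
from h import *
from plant import bot,viewer
o=bot.get_obs();print(o["time_s"],o["eef_pos"],o["width"])
S=viewer.camera("scene");T=viewer.camera("top")
np.savez("scene1.npz",**S);np.savez("top1.npz",**T)
s=cv2.resize(S["pixels"][195:345,190:430],(800,500),interpolation=2);cv2.imwrite("pics/fs.png",s)
t=cv2.resize(T["pixels"][130:290,180:450],(800,474),interpolation=2);cv2.imwrite("pics/ft.png",t)
E
```

```text
9.0333 [ 0.40999158 -0.19526399  0.17162204] 0.0879025270448131
```

View pics/fs.png

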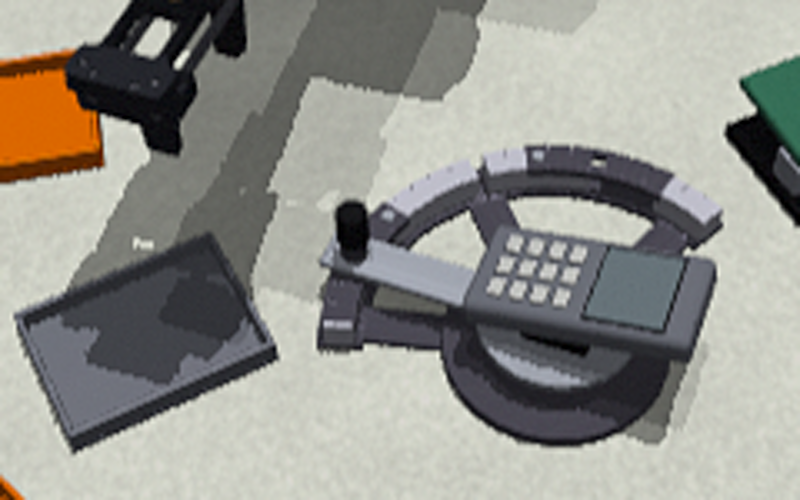

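View pics/ft.png

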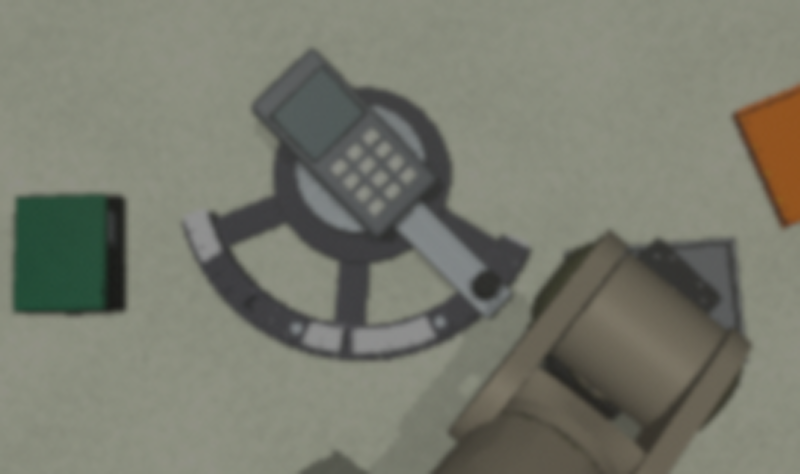

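The knob sits low on its barrel at scene crop (352,228), the tray and punch look undisturbed, and the gripper is clear. I'll check the knob's height in numbers.

```bash
python3 - <<'E'
from h import *
def blob(c,x0,y0,x1,y1,th):
    m=(c["pixels"][y0:y1,x0:x1].max(2)<th).astype(np.uint8);n,l,s,ce=cv2.connectedComponentsWithStats(m)
    i=1+s[1:,4].argmax();return ce[i]+[x0,y0],s[i]+[x0,y0,0,0,0]
for k,bt,bs in(("0",(285,232,310,256),(322,220,346,250)),("1",(332,216,356,240),(284,250,308,278))):
    T=load("top"+k);S=load("scene"+k);kt,st=blob(T,*bt,62);ks,ss=blob(S,*bs,45)
    top=(ss[0]+ss[2]/2-.5,ss[1]+3.)
    X,e=tri(T,kt,S,top);u,v=np.round(kt).astype(int)
    z=T["range_z"][v-1:v+2,u-1:u+2];o,d=ray(T,*kt);print(k,kt,ss,"tri",X,e,"cap from depth",(o+d*np.median(z))[2])
    d=X[:2]-[.60498,-.00574];print(np.degrees(np.arctan2(d[1],d[0]))%360-174.6)
a=load("top0")["pixels"].astype(int);b=load("top1")["pixels"].astype(int);D=abs(a-b).max(2)
print("punch diff",D[190:242,180:226].max()); A=load("scene0")["pixels"].astype(int);B=load("scene1")["pixels"].astype(int)
D=abs(A-B).max(2);print("tray front edge diff",np.median(D[300:332,200:270]),(D[290:332,195:275]>25).mean(),"punch",D[205:262,405:465].max())
E
```

```text
0 [296.29268293 243.09756098] [330 227   9  18 134] tri [0.44512684 0.00976316 0.08629889] 0.0003185633416741854 cap from depth 0.09436047465602071
-0.13943599251183514
1 [344.140625 225.46875 ] [291 256  10  18 145] tri [ 0.4892405  -0.11676149  0.08673305] 0.0012120774701260598 cap from depth 0.09319375384171025
49.208069913292576
punch diff 5
tray front edge diff 6.0 0.19970238095238096 punch 15
```

The knob height is the same as at the start (cap 93 mm, against 94 mm before), so the pin is fully home. The gripper stayed above the tray throughout and the punch is unchanged. Handing in.

```bash
python3 -c "
from plant import hand_in
print(hand_in())"
```

```text
the job is handed in; nothing more can be done
None
```

The job is handed in, with no verdict returned: the terminal is turned about 49° to the grey tray's side, the pin is home in that side's hole by force and camera height, the gripper is clear, and the tray and punch were not touched (the tray only partly re-checked because of shadow).

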